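# Switch off the test kiln at its guarded heat dial

### The job

Switch off the test kiln at the grey sloping control desk: slide the clear guard fully aside by its yellow handle, turn the black heat dial anticlockwise until it is hard against its off stop, then slide the guard fully back over the dial and let go. Leave the pottery and painting things standing where they are.

Things in the scene. Friction and masses are not known exactly. Their poses are not given: they have to be found in the camera images.
- desk: Grey wedge-shaped control desk, fixed, 250 mm deep (x), 360 mm wide (y). Origin: centre of its underside, on the table. x points from the low front edge (30 mm high, x = -120 mm), facing the robot's right (-y) side, to the high back (151 mm: slope ends at x = 90, flat ledge to x = 130). The panel rises at 30 degrees along desk x; its outward normal is desk z tipped 30 degrees towards desk -x.
- dial (a joint): Heat dial angle in rad: 0 = off, hard against its stop (white pointer at the red mark, 7 o'clock seen from the low front edge); grows clockwise as seen looking down on the panel, to 4.71 at full heat. It turns stiffly (about 0.1 N m) and stays where it is left.
- dial_grip (a point): TCP grip point on the dial's axis (panel normal, = point z), 42 mm above the panel; turns with the dial. Black bar 64 mm long (point x; +x end has the white pointer), 16 mm thick (point y), 12 to 50 mm above the panel, on a flat disc 70 mm wide. The axis stands at mid slope, 70 mm to the desk's -y side of its middle.
- guard (a joint): Position of the clear guard in m: 0 = fully over the dial, against its closed stop; 0.14 = fully aside, against its open stop. It slides along the desk's +y as it grows, parallel to the panel, with about 1.5 N friction, and stays where it is left. While it covers the dial the dial cannot be gripped.
- guard_handle (a point): TCP grip point of the yellow handle on the clear guard, 84 mm above the panel; over the dial's axis at guard = 0. Ridge 64 mm long (point x, up the slope), 14 mm thick (point y, sliding direction), 60 to 94 mm above the panel; point z = panel normal. Guard: bridge 128 mm (x) by 100 mm (y), roof 56 to 60 mm above the panel, 4 mm walls at x = +-62 mm, open at its y ends.
- vase_blue: Loose vase, white with blue, 140 mm high, 84 mm wide. Origin: centre of its foot. Leave alone.
- vase_black: Loose vase, white with black, 133 mm high, 80 mm wide. Origin: centre of its foot. Leave alone.
- dish: Loose white dish with a blue ring, 116 mm wide, 26 mm high. Origin: centre of its foot. Leave alone.
- palette: Loose white ceramic palette with paint spots, 75 x 110 x 12 mm. Origin: centre of its underside. Leave alone.
- brush_pot: Loose white pot, 76 mm wide, 90 mm high, brushes standing up to about 265 mm. Origin: centre of its underside. Leave alone.
- bowl: Loose pale blue-green bowl, 120 mm wide, 60 mm high. Origin: centre of its foot. Leave alone.
- biscuit_vase: Loose unpainted vase, 105 mm high, 63 mm wide. Origin: centre of its foot. Leave alone.

How it is judged:
On the way, in this order (a step that is already met when the one before it is completed fails the run):
1. the guard is slid aside (0.10 m or more along its track) (value of joint guard above 0.1 m), for 0.1 s.
2. the dial is turned back to its off stop (within 0.03 rad) (value of joint dial below 0.03 rad), for 0.2 s.
3. the guard is slid back over the dial (within 5 mm of its closed stop) (value of joint guard below 0.005 m), for 0.2 s.
At the end, for the whole second after the job is handed in: The dial is at its off stop (within 0.03 rad), the guard is back over it within 5 mm of its closed stop and at rest (value of joint dial below 0.03 rad and value of joint guard below 0.005 m and velocity of joint guard between -0.01 and 0.01 m/s); the robot touches nothing.
It fails at once if a loose pottery or painting thing is moved more than 30 mm or tipped more than 0.35 rad (distance of any of vase_blue, vase_black, dish, palette, brush_pot, bowl, biscuit_vase from where it was at the start of the episode above 0.03 m or angle between any of vase_blue, vase_black, dish, palette, brush_pot, bowl, biscuit_vase's own z axis and vertical above 0.35 rad).
It also fails if it takes over 72 s, if anything falls off the work surface, if the arm or the gripper's body presses on something with over 40 N, if the wrist force passes 120 N, or if a joint passes its speed limit or range.

### The arm

A 6-joint arm with a two-finger parallel gripper is mounted at the origin on the work surface. World frame = base frame: x ahead of the robot, y to its left, z up, the work surface at z = 0. Lengths are in m, angles in rad, forces in N, time in s.
With the tool pointing down it reaches from about 0.35 to 0.775 m from the base axis. Payload 5.5 kg.
Tool frame: the origin (TCP) lies between the finger pads, 19 mm behind the fingertips; this is the grasp point; x points along the fingers, y is the direction in which the jaws open and shut, and the axes are right-handed (so a half turn about x gives the same grasp; the last joint's range is limited). The gripper opens to 85 mm and grips with 20 to 120 N. Pads are 22 mm wide; open, the fingers measure 114 mm over their backs; the gripper's body (76 mm by 85 mm) begins 54 mm behind the grasp point. The pads swing forward as they close: fully open they stand 13 mm farther back than shut.
Start: joints at [1.129, 0.313, 0.046, 1.304, 0, 1.431], TCP at [0.171, 0.549, 0.25] pointing down, gripper open.
Joint ranges: [-2.76, 2.76], [-0.86, 1.69], [-1.03, 1.26], [-2.2, 2.34], [-1.47, 1.5], [-3.14, 3.14]. Speed limits (rad/s): [2.57, 2.57, 3.14, 3.14, 3.14, 3.14].

### API

Orientations are given as a unit quaternion [w, x, y, z].
In Python, from workcell import env, eyes, job gives the robot as it stands.
- The arm moves only by the tool drive_tool, never from a script. Its argument "increments" is text: rows parted by semicolons, each of 7 numbers parted by spaces: the turn, a rotation vector about the tool's x, y, z in rad, then the shift along the tool's x, y, z in m, then the opening, from 0 (shut) to 1 (fully open). A call has 1 to 12 rows; each row is the pose to reach, as a shift and turn from the pose commanded when the call began, along the tool's axes at that moment; what a row does not reach only later rows make up. A row lasts 1/8 s, in which the tool goes at most 62.5 mm and 10.7 degrees, less where a joint would pass 70% of its speed; a pose out of reach is approached as far as the arm can. A call with a gripper value outside its range is refused whole. The fingers move at their own pace and stop on an object; "newtons" is the grip in N (left out, the last holds). Time passes only in rows, so rows that repeat a pose let the fingers close. It gives the time, the measured TCP pose, the force and the opening at its end, in the units of the state.
- env.get_state(): the state, without advancing time (a new reading comes with each control period).
- eyes.read_camera(name): name is "side" or "top"; returns the picture (480x640x3 uint8, red, green, blue); there is no depth.
- eyes.camera_info(name): a dict with "camera_matrix" (3x3 intrinsics, pixels), "distortion" ([k1, k2, p1, p2, k3] as OpenCV has them; the pictures are not rectified), "origin" and "attitude" of the camera in the world. Camera axes: x right, y up, looking along -z (the intrinsics and any distortion apply to the point x, -y, -z); pixel columns grow to the right and rows downward; lengths in m; the calibration is good to about 2 mm. A picture is of the moment at which its call begins. camera_info takes no time and is no camera call.
- job.hand_in(): hands the job in, once; it reports no verdict.
The state is a dict: "clock": time; "joint_pos": joint angles; "qvel": joint speeds; "tau": joint torques, N m; "tcp_pos": TCP position; "orientation": TCP orientation; "wrist_force": force on the tool from outside, world axes, zero at the start; "ft_torque": the same for the moment, N m; "finger_gap": finger opening in m.
Only numpy, scipy, OpenCV 4.12 (cv2) and the standard library are available. Lean on these libraries where they do the work, as an engineer would, in place of code of your own. Each camera call takes 0.05 s, during which the arm holds its last target. There are 200 camera calls.

## Working session

There is one attempt and no reset: what is moved stays moved. The work goes in short steps, Python scripts to look and compute and a tool call to move; the robot and the scene stay as the last step left them, time stands still between calls to the robot, and variables do not carry over. Pictures are saved under pics/ and viewed, about 8 in all and at most 12, crops included, and the job is handed in when it is done.

Besides the shell and the picture viewer there is one more tool, called after "Call:" by a JSON object that holds its "name" and its "arguments", one argument or row to a line. drive_tool: Moves the arm, as the interface text tells. Its arguments: {"type":"object","properties":{"increments":{"type":"string"},"newtons":{"type":"number"}},"required":["increments"]}

```bash
mkdir -p pics; ls; python3 - <<'E'
from workcell import env, eyes, job
import cv2
for n in("top","side"):
    i=eyes.camera_info(n); print(n,{k:(v.round(4).tolist() if hasattr(v,'round') else v) for k,v in i.items()})
    cv2.imwrite(f"pics/{n}0.png",eyes.read_camera(n)[:,:,::-1])
print(env.get_state())
E
```

```text
pics
top {'camera_matrix': [[623.46, 0.0, 321.5506], [0.0, 623.46, 237.2047], [0.0, 0.0, 1.0]], 'distortion': [-0.1215, 0.0, 0.0, 0.0, 0.0], 'origin': [0.4823, 0.0075, 1.2298], 'attitude': [0.7127, 0.0256, -0.0155, -0.7008]}
side {'camera_matrix': [[504.0023, 0.0, 315.0208], [0.0, 504.0023, 239.9247], [0.0, 0.0, 1.0]], 'distortion': [-0.1203, 0.0, 0.0, 0.0, 0.0], 'origin': [0.9643, -0.4704, 1.0032], 'attitude': [0.9018, 0.2822, 0.1033, 0.3107]}
{'clock': 0.1, 'joint_pos': array([1.12936553e+00, 3.13949087e-01, 4.51091813e-02, 1.30358376e+00,
       7.25091255e-06, 1.43123525e+00]), 'qvel': array([-0.0003019 , -0.00080707,  0.00334112,  0.00031882,  0.0013273 ,
        0.00112127]), 'tau': array([ 4.52905835e-03, -4.81724954e+01,  2.99244422e+01,  1.27470455e-02,
       -8.52815879e-05, -2.75607078e-06]), 'tcp_pos': array([0.1707601 , 0.54863036, 0.24919126]), 'orientation': array([ 0.69890016,  0.10577175,  0.69923466, -0.10687277]), 'wrist_force': array([-0.19429657, -0.74224299, -0.58600933]), 'ft_torque': array([-0.03147536, -0.00162277,  0.04979777]), 'finger_gap': 0.08557340453872311}
```

View pics/top0.png

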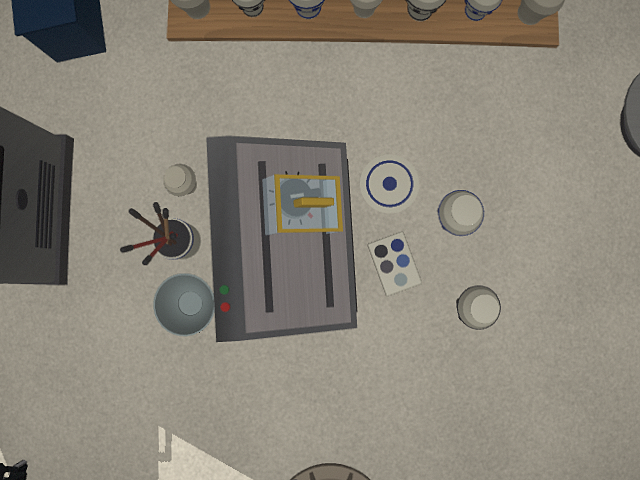

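View pics/side0.png

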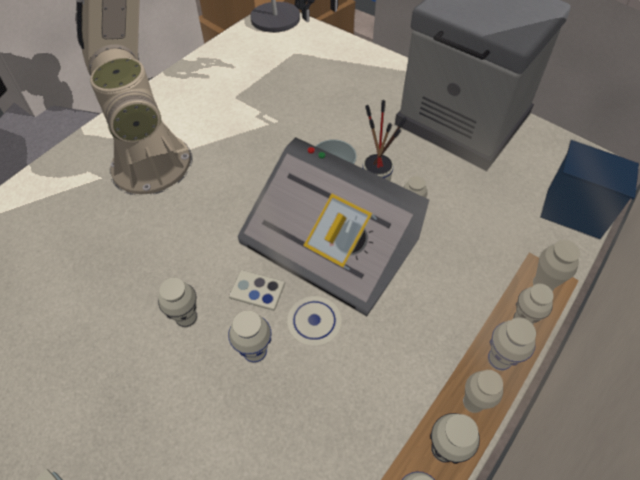

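The top view shows the desk with its low edge to image right (world -y), guard over the dial with the yellow handle near (315,202). The side view shows the handle near (336,230). Next I zoom in on both.

```bash
python3 - <<'E'
import cv2,numpy as np
t=cv2.imread("pics/top0.png")[130:350,200:365]; s=cv2.imread("pics/side0.png")[135:315,235:430]
t=cv2.resize(t,None,fx=2.4,fy=2.4,interpolation=cv2.INTER_CUBIC); s=cv2.resize(s,None,fx=2,fy=2,interpolation=cv2.INTER_CUBIC)
print(t.shape,s.shape)
m=np.zeros((540,t.shape[1]+s.shape[1]+4,3),np.uint8); m[:t.shape[0],:t.shape[1]]=t; m[:s.shape[0],t.shape[1]+4:]=s
cv2.imwrite("pics/m0.png",m)
E
```

```text
(528, 396, 3) (360, 390, 3)
```

View pics/m0.png

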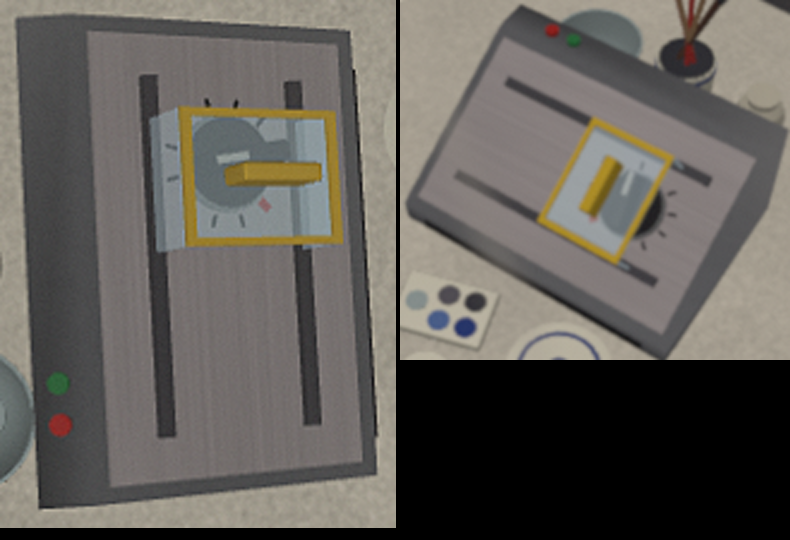

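The zoom gives desk and guard-roof corners in both views; the guard is slightly open (the dial's pointer is nearer 11–1 o'clock). Now I fit the pose.

```bash
cat >h.py <<'E'
import numpy as np,cv2
from scipy.spatial.transform import Rotation as R
from workcell import env,eyes,job
def rot(q): return R.from_quat([q[1],q[2],q[3],q[0]])
I={n:eyes.camera_info(n) for n in("top","side")}
def proj(n,P):
    i=I[n]; c=rot(i["attitude"]).inv().apply(np.atleast_2d(P)-i["origin"])*[1,-1,-1]
    return cv2.projectPoints(c,np.zeros(3),np.zeros(3),np.array(i["camera_matrix"]),np.array(i["distortion"]))[0][:,0]
PAN=R.from_euler('y',-30,degrees=True) # panel axes in desk: x up slope, z normal
def panel(P): # panel coords (origin = dial axis foot) -> desk
    return PAN.apply(np.atleast_2d(P))+[-.015,-.07,.0905]
def world(p,D): return R.from_euler('z',p[2]).apply(np.atleast_2d(D))+[p[0],p[1],p[4] if len(p)>4 else 0]
E
cat >fit.py <<'E'
from h import *
from scipy.optimize import least_squares
t=lambda L:np.array(L)/2.4+[200,130]
s=lambda L:(np.array(L)-[400,0])/2+[235,135]
desk=[[-.12,-.18,.03],[-.12,.18,.03],[.13,-.18,.151],[.13,.18,.151]]
roof=np.array([[.064,-.05,.06],[-.064,-.05,.06],[-.064,.05,.06],[.064,.05,.06]])
T=np.r_[t([[350,32],[377,473],[18,17],[40,508]]),t([[181,107],[336,111],[343,243],[187,246]])]
S=np.r_[s([[408,205],[520,7],[785,128]]),s([[673,157],[617,263],[540,219],[593,118]])]
def res(p):
    g=panel(roof+[0,p[3],0])
    a=proj("top",world(p,np.r_[desk,g]))-T
    b=proj("side",world(p,np.r_[np.array(desk)[[1,3,2]],g]))-S
    return np.r_[a,b]
for z in(0,1):
    f=least_squares(lambda p:res(p).ravel(),[.5,.05,np.pi/2+np.pi*0,.02]+[0]*z,loss='soft_l1')
    f2=least_squares(lambda p:res(p).ravel(),[.5,.05,-np.pi/2,.02]+[0]*z,loss='soft_l1')
    print(f.cost,f.x.round(4),f2.cost,f2.x.round(4))
p=f.x if f.cost<f2.cost else f2.x
print(res(p).round(1).tolist()); np.save("p.npy",p)
E
python3 fit.py
```

```text
9.624211162309537 [0.5499 0.0865 1.6484 0.0187] 9.624211162309642 [ 0.5499  0.0865 -4.6348  0.0187]
8.998713435075302 [ 0.5499  0.0869  1.6486  0.0186 -0.0023] 8.998713435075333 [ 5.4990e-01  8.6900e-02 -4.6346e+00  1.8600e-02 -2.3000e-03]
[[-0.0, -1.0], [0.5, 0.4], [-1.0, 0.1], [0.0, 0.1], [-0.5, -0.1], [-1.1, -0.0], [-0.5, -0.1], [0.2, 0.1], [-2.1, -1.2], [-0.1, -1.2], [1.4, 1.3], [0.2, 0.5], [-0.9, 1.4], [-1.9, 1.7], [-0.1, -0.2]]
```

```bash
cat >>h.py <<'E'
p=np.load("p.npy")
def frame():
    M=(R.from_euler('z',p[2])*PAN).as_matrix()
    return R.from_matrix(np.c_[-M[:,2],-M[:,1],M[:,0]])   # tool: x into panel, y=-panel y, z=panel x
def tgt(P): return world(p,panel(P))[0]
def rel(pos,rr=None,st=None):
    st=st or env.get_state(); r0=rot(st["orientation"])
    rr=frame() if rr is None else rr
    return (r0.inv()*rr).as_rotvec().round(4),r0.inv().apply(np.array(pos)-st["tcp_pos"]).round(4)
E
python3 - <<'E'
from h import *
print(p,frame().as_matrix().round(3).tolist())
for P in([0,p[3],.084],[0,p[3],.234],[0,.14,.084],[0,0,.042]): print(P,tgt(P).round(4))
st=env.get_state(); a=st["tcp_pos"]+[0,0,.17]
print(rel(a,rot(st["orientation"])),)
print(rel([.57,-.04,.42])); print(rel(tgt([0,p[3],.234])))
# dial pointer overlay: bar top ends at 50mm, for angles (panel angle CCW from x)
for n in("top","side"):
  for a in(0,20,-20,40,-40):
    c,s=np.cos(np.radians(a))*.032,np.sin(np.radians(a))*.032
    q=proj(n,world(p,panel([[c,s,.05],[-c,-s,.05]])))
    q=(q-[200,130])*2.4 if n=="top" else (q-[235,135])*2+[400,0]
    print(n,a,q.round(0).tolist())
  h=proj(n,world(p,panel(np.array([[.032,p[3],.094],[-.032,p[3],.094]]))))
  print('handle',((h-[200,130])*2.4 if n=="top" else (h-[235,135])*2+[400,0]).round(0).tolist())
E
```

```text
Traceback (most recent call last):
  File "h.py", line 16, in frame
    return R.from_matrix(np.c_[-M[:,2],-M[:,1],M[:,0]])   # tool: x into panel, y=-panel y, z=panel x
           ~~~~~~~~~~~~~^^^^^^^^^^^^^^^^^^^^^^^^^^^^^^^
  File "scipy/spatial/transform/_rotation.pyx", line 1143, in scipy.spatial.transform._rotation.Rotation.from_matrix
ValueError: Non-positive determinant (left-handed or null coordinate frame) in rotation matrix 0: [[-0.03884411  0.9969777  -0.06727997]
 [ 0.49848885  0.07768822  0.86340802]
 [-0.8660254  -0.          0.5       ]].
```

```bash
sed -i 's/-M\[:,1\],M\[:,0\]\])   # .*/-M[:,1],-M[:,0]])  # tool: x into panel, y=-panel y, z=-panel x/' h.py
python3 - <<'E'
from h import *
print(p,frame().as_matrix().round(3).tolist())
for P in([0,p[3],.084],[0,p[3],.234],[0,.14,.084],[0,0,.042]): print(P,tgt(P).round(4))
st=env.get_state(); a=st["tcp_pos"]+[0,0,.17]
print(rel(a,rot(st["orientation"])),)
print(rel([.57,-.04,.42])); print(rel(tgt([0,p[3],.234])))
for n in("top","side"):
  f=lambda q:((q-[200,130])*2.4 if n=="top" else (q-[235,135])*2+[400,0]).round(0).tolist()
  for a in(0,20,-20,40,-40):
    c,s=np.cos(np.radians(a))*.032,np.sin(np.radians(a))*.032
    print(n,a,f(proj(n,world(p,panel([[c,s,.05],[-c,-s,.05]])))))
  print('handle',f(proj(n,world(p,panel(np.array([[.032,p[3],.094],[-.032,p[3],.094]]))))))
E
```

```text
[ 0.54988179  0.08686171  1.6485629   0.01862423 -0.00226808] [[-0.039, 0.997, 0.067], [0.498, 0.078, -0.863], [-0.866, -0.0, -0.5]]
[0, np.float64(0.018624227908714396), 0.084] [0.6055 0.034  0.161 ]
[0, np.float64(0.018624227908714396), 0.234] [ 0.6114 -0.0407  0.2909]
[0, 0.14, 0.084] [0.4845 0.0246 0.161 ]
[0, 0, 0.042] [0.6225 0.0564 0.1246]
(array([0., 0., 0.]), array([-0.17  , -0.0003, -0.    ]))
(array([1.1621, 0.4604, 0.313 ]), array([-0.1702, -0.4436,  0.5562]))
(array([1.1621, 0.4604, 0.313 ]), array([-0.0411, -0.4318,  0.5959]))
top 0 [[216.0, 153.0], [293.0, 154.0]]
top 20 [[219.0, 168.0], [289.0, 139.0]]
top -20 [[218.0, 138.0], [291.0, 168.0]]
top 40 [[227.0, 181.0], [282.0, 126.0]]
top -40 [[224.0, 125.0], [286.0, 181.0]]
handle [[245.0, 170.0], [324.0, 170.0]]
side 0 [[635.0, 174.0], [607.0, 227.0]]
side 20 [[626.0, 171.0], [616.0, 230.0]]
side -20 [[643.0, 180.0], [599.0, 220.0]]
side 40 [[616.0, 171.0], [626.0, 229.0]]
side -40 [[649.0, 188.0], [594.0, 212.0]]
handle [[610.0, 158.0], [581.0, 212.0]]
```

Call:
{"name": "drive_tool", "arguments": {
  "increments": "0 0 0 -0.06 0 0 1; 0 0 0 -0.12 0 0 1; 0 0 0 -0.17 0 0 1; 0.12 0.05 0.03 -0.17 -0.04 0.05 1; 0.23 0.09 0.06 -0.17 -0.08 0.1 1; 0.35 0.14 0.09 -0.17 -0.12 0.15 1; 0.46 0.18 0.12 -0.17 -0.16 0.2 1; 0.58 0.23 0.155 -0.17 -0.2 0.25 1; 0.7 0.28 0.19 -0.17 -0.24 0.3 1; 0.81 0.32 0.22 -0.17 -0.28 0.35 1; 0.93 0.37 0.25 -0.17 -0.32 0.4 1; 0.93 0.37 0.25 -0.17 -0.32 0.4 1",
  "newtons": 40
}}

```text
clock: 1.6
tcp_pos: [0.4598, 0.1205, 0.4181]
orientation: [0.448, 0.508, 0.671, -0.303]
wrist_force: [-0.8, -1.3, 0.3]
finger_gap: 0.0854
```

```bash
python3 - <<'E'
from h import *
s=env.get_state(); print(s["clock"],s["joint_pos"].round(3),s["tcp_pos"].round(4),s["wrist_force"].round(1))
print(rel(tgt([0,p[3],.234]))); print(rel(tgt([0,p[3],.16])))
E
```

```text
1.6 [-0.155  0.178  0.21   1.763  0.402  1.067] [0.4598 0.1205 0.4181] [-0.8 -1.3  0.3]
(array([0.2241, 0.0891, 0.0623]), array([0.0369, 0.0899, 0.2361]))
(array([0.2241, 0.0891, 0.0623]), array([0.1104, 0.0952, 0.2301]))
```

Call:
{"name": "drive_tool", "arguments": {
  "increments": "0.07 0.03 0.02 0 0.02 0.055 1; 0.14 0.06 0.04 0 0.045 0.11 1; 0.22 0.09 0.06 0.01 0.07 0.165 1; 0.224 0.089 0.062 0.025 0.085 0.22 1; 0.224 0.089 0.062 0.037 0.09 0.236 1; 0.224 0.089 0.062 0.075 0.093 0.233 1; 0.224 0.089 0.062 0.11 0.095 0.23 1; 0.224 0.089 0.062 0.11 0.095 0.23 1"
}}

```text
clock: 2.6
tcp_pos: [0.6058, 0.0041, 0.2284]
orientation: [0.368, 0.585, 0.64, -0.337]
wrist_force: [0.2, -0.2, 1.3]
finger_gap: 0.0857
```

```bash
python3 - <<'E'
from h import *
s=env.get_state(); print(s["clock"],s["joint_pos"].round(3),s["tcp_pos"].round(4),s["wrist_force"].round(1))
print(rel(tgt([0,p[3],.084])))
t=eyes.read_camera("top")[130:350,200:365,::-1];s=eyes.read_camera("side")[135:315,235:430,::-1]
t=cv2.resize(t,None,fx=2.4,fy=2.4,interpolation=cv2.INTER_CUBIC); s=cv2.resize(s,None,fx=2,fy=2,interpolation=cv2.INTER_CUBIC)
m=np.zeros((540,790,3),np.uint8); m[:528,:396]=t; m[:360,400:]=s
cv2.imwrite("pics/m1.png",m)
E
```

```text
2.6 [-0.344  0.515  0.195  1.49   0.472  1.08 ] [0.6058 0.0041 0.2284] [ 0.2 -0.2  1.3]
(array([ 0.0095, -0.0015,  0.0066]), array([0.0733, 0.0025, 0.008 ]))
```

View pics/m1.png

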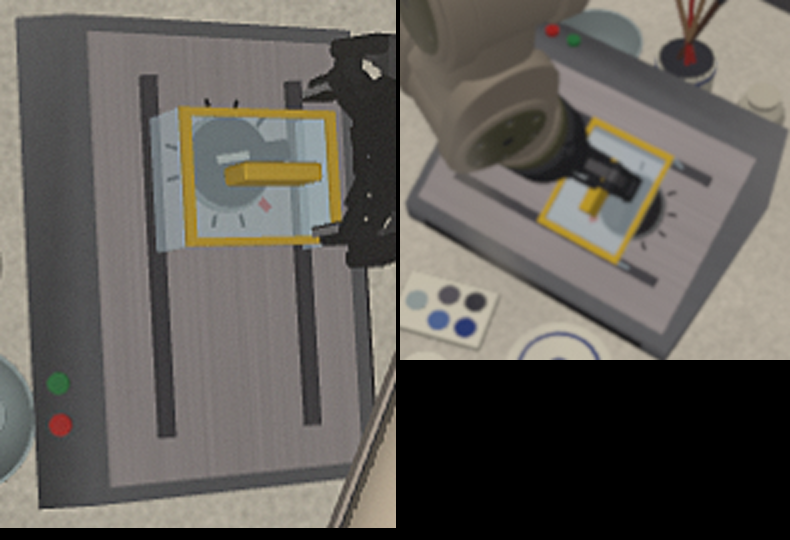

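The open jaws straddle the yellow handle (handle at (280,172) in the left crop, fingers at rows ~90 and ~230), so I advance.

Call:
{"name": "drive_tool", "arguments": {
  "increments": "0 0 0 0.02 0 0 1; 0 0 0 0.04 0 0 1; 0 0 0 0.04 0 0 1; 0 0 0 0.04 0 0 1"
}}

```text
clock: 3.2
tcp_pos: [0.6071, 0.0204, 0.1967]
orientation: [0.37, 0.587, 0.637, -0.337]
wrist_force: [-0.3, -0.9, 0.0]
finger_gap: 0.085
```

```bash
python3 - <<'E'
from h import *
s=env.get_state(); print(s["clock"],s["tcp_pos"].round(4),s["wrist_force"].round(1))
print(rel(tgt([0,p[3],.084])))
E
```

```text
3.2 [0.6071 0.0204 0.1967] [-0.3 -0.9  0. ]
(array([ 0.0092,  0.0014, -0.0011]), array([ 0.0378, -0.0006,  0.006 ]))
```

Call:
{"name": "drive_tool", "arguments": {
  "increments": "0.009 0 0 0.018 0 0.004 1; 0.009 0 0 0.035 0 0.006 1; 0.009 0 0 0.035 0 0.006 1; 0.009 0 0 0.035 0 0.006 0.3; 0.009 0 0 0.035 0 0.006 0; 0.009 0 0 0.035 0 0.006 0; 0.009 0 0 0.035 0 0.006 0; 0.009 0 0 0.035 0 0.006 0; 0.009 0 0 0.035 0 0.006 0",
  "newtons": 40
}}

```text
clock: 4.32
tcp_pos: [0.6056, 0.0331, 0.162]
orientation: [0.367, 0.588, 0.636, -0.34]
wrist_force: [0.2, -1.7, 3.5]
finger_gap: 0.0132
```

```bash
cat >st.py <<'E'
from h import *
s=env.get_state(); M=frame()
D=M.inv().apply(s["tcp_pos"]-tgt([0,0,0]))
print("t",s["clock"].__round__(2),"panel x,y,z",(-D[2]).round(4),(-D[1]).round(4),(-D[0]).round(4),"gap",round(s["finger_gap"],4),
 "F tool",M.inv().apply(s["wrist_force"]).round(1),"Tq tool",M.inv().apply(s["ft_torque"]).round(2),"turn",(M.inv()*rot(s["orientation"])).as_rotvec().round(3),"q",s["joint_pos"].round(2))
E
python3 st.py
```

```text
t 4.33 panel x,y,z -0.0003 0.0187 0.0854 gap 0.0132 F tool [-3.9  0.1 -0.3] Tq tool [-0.   -0.42  0.03] turn [ 0.001 -0.001 -0.   ] q [-0.3   0.53  0.05  1.3   0.48  1.14]
```

Call:
{"name": "drive_tool", "arguments": {
  "increments": "0 0 0 0 -0.01 0 0; 0 0 0 0 -0.025 0 0; 0 0 0 0 -0.04 0 0; 0 0 0 0 -0.055 0 0; 0 0 0 0 -0.07 0 0; 0 0 0 0 -0.085 0 0; 0 0 0 0 -0.1 0 0; 0 0 0 0 -0.115 0 0; 0 0 0 0 -0.12 0 0; 0 0 0 0 -0.122 0 0; 0 0 0 0 -0.122 0 0; 0 0 0 0 -0.122 0 0"
}}

```text
clock: 5.82
tcp_pos: [0.4852, 0.0238, 0.162]
orientation: [0.368, 0.589, 0.635, -0.339]
wrist_force: [6.9, 1.2, 1.7]
finger_gap: 0.0131
```

```bash
python3 st.py
```

```text
t 5.83 panel x,y,z -0.0002 0.1394 0.0853 gap 0.0131 F tool [-1.1  7.  -1.5] Tq tool [ 0.13 -0.34  1.22] turn [-0.001 -0.     0.002] q [-0.39  0.33 -0.26  1.23  0.46  1.04]
```

Call:
{"name": "drive_tool", "arguments": {
  "increments": "0 0 0 0 -0.002 0 0; 0 0 0 0 -0.002 0 0; 0 0 0 0 0 0 1; 0 0 0 0 0 0 1; 0 0 0 0 0 0 1; 0 0 0 0 0 0 1; 0 0 0 -0.03 0 0 1; 0 0 0 -0.07 0 0 1; 0 0 0 -0.1 0 0 1; 0 0 0 -0.1 0 0 1"
}}

```text
clock: 7.08
tcp_pos: [0.4887, -0.0272, 0.2498]
orientation: [0.368, 0.589, 0.634, -0.34]
wrist_force: [-0.7, -0.4, -0.7]
finger_gap: 0.0854
```

```bash
python3 st.py; cat >look.py <<'E'
from h import *
import sys
t=eyes.read_camera("top")[130:350,200:365,::-1];s=eyes.read_camera("side")[135:315,235:430,::-1]
t=cv2.resize(t,None,fx=2.4,fy=2.4,interpolation=cv2.INTER_CUBIC); s=cv2.resize(s,None,fx=2,fy=2,interpolation=cv2.INTER_CUBIC)
m=np.zeros((540,790,3),np.uint8); m[:528,:396]=t; m[:360,400:]=s
cv2.imwrite(f"pics/{sys.argv[1]}.png",m)
E
python3 look.py m2
```

```text
t 7.08 panel x,y,z -0.0006 0.1399 0.1869 gap 0.0854 F tool [ 0.5 -0.7  0.6] Tq tool [ 0.01 -0.45  0.06] turn [ 0.001 -0.002  0.002] q [-0.48  0.31 -0.06  1.49  0.44  0.95]
```

View pics/m2.png

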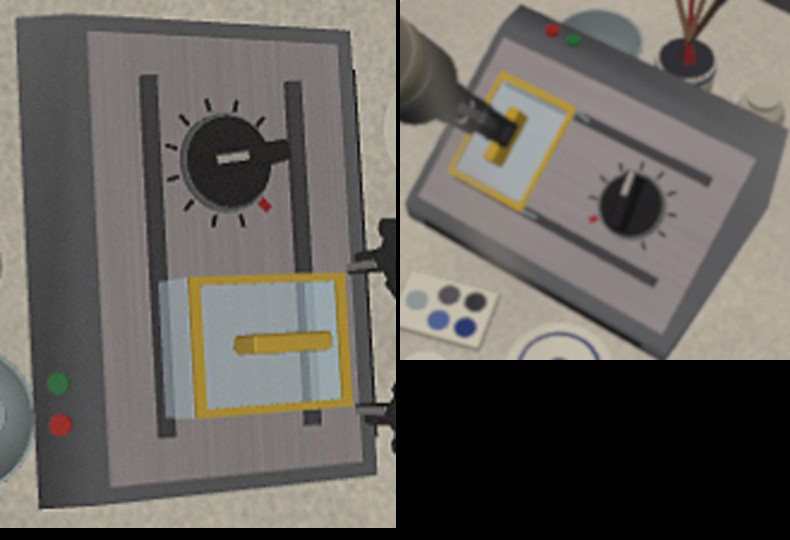

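Guard is fully aside (handle at (285,343)); the dial is clear with pointer at about +8° anticlockwise of 12 o'clock, i.e. ~2.48 rad. I go over the dial.

Call:
{"name": "drive_tool", "arguments": {
  "increments": "-0.05 0 0 0 0.04 0 1; -0.1 0 0 0 0.09 0 1; -0.13 0 0 0 0.14 0 1; -0.13 0 0 0 0.14 0 1; -0.13 0 0 0.03 0.14 0 1; -0.13 0 0 0.06 0.14 0 1; -0.13 0 0 0.08 0.14 0 1; -0.13 0 0 0.08 0.14 0 1; -0.13 0 0 0.08 0.14 0 1"
}}

```text
clock: 8.3
tcp_pos: [0.6235, 0.0247, 0.1795]
orientation: [0.404, 0.563, 0.657, -0.298]
wrist_force: [0.2, -0.2, 0.3]
finger_gap: 0.0852
```

```bash
python3 st.py
```

```text
t 8.3 panel x,y,z -0.0 0.0014 0.1054 gap 0.0852 F tool [-0.4  0.2  0.1] Tq tool [ 0.05 -0.41  0.02] turn [-0.129 -0.    -0.001] q [-0.3   0.55  0.14  1.37  0.48  1.01]
```

Call:
{"name": "drive_tool", "arguments": {
  "increments": "0 0 0 0.03 0.001 0 1; 0 0 0 0.062 0.001 0 1; 0 0 0 0.062 0.001 0 1; 0 0 0 0.062 0.001 0 1; 0 0 0 0.062 0.001 0 0; 0 0 0 0.062 0.001 0 0; 0 0 0 0.062 0.001 0 0; 0 0 0 0.062 0.001 0 0; 0 0 0 0.062 0.001 0 0; 0 0 0 0.062 0.001 0 0",
  "newtons": 60
}}

```text
clock: 9.55
tcp_pos: [0.6235, 0.0556, 0.1258]
orientation: [0.405, 0.563, 0.656, -0.298]
wrist_force: [4.7, -0.6, 1.4]
finger_gap: 0.0152
```

```bash
python3 st.py
```

```text
t 9.55 panel x,y,z -0.0002 -0.001 0.0435 gap 0.0152 F tool [-1.7  4.6  0.1] Tq tool [ 0.09 -0.48  0.74] turn [-0.13  -0.001  0.001] q [-0.26  0.57  0.03  1.22  0.49  1.06]
```

Call:
{"name": "drive_tool", "arguments": {
  "increments": "-0.1 0 0 0 -0.001 0 0; -0.25 0 0 0 -0.001 0 0; -0.4 0 0 0 -0.001 0 0; -0.55 0 0 0 -0.001 0 0; -0.7 0 0 0 -0.001 0 0; -0.85 0 0 0 -0.001 0 0; -1 0 0 0 -0.001 0 0; -1.15 0 0 0 -0.001 0 0; -1.3 0 0 0 -0.001 0 0; -1.45 0 0 0 -0.001 0 0; -1.6 0 0 0 -0.001 0 0; -1.6 0 0 0 -0.001 0 0"
}}

```text
clock: 11.05
tcp_pos: [0.6256, 0.0583, 0.1273]
orientation: [0.688, 0.102, 0.667, 0.267]
wrist_force: [13.9, 12.3, 0.9]
finger_gap: 0.0151
```

```bash
python3 st.py
```

```text
t 11.05 panel x,y,z 0.0028 -0.0033 0.0435 gap 0.0151 F tool [  4.8  14.8 -10.2] Tq tool [-0.12  1.27  2.83] turn [-1.737 -0.003  0.009] q [-0.26  0.57  0.03  1.22  0.5  -0.54]
```

Call:
{"name": "drive_tool", "arguments": {
  "increments": "0 0 0 0 0.002 0.001 0; -0.12 0 0 0 0.003 0.002 0; -0.25 0 0 0 0.0045 0.003 0; -0.38 0 0 0 0.0045 0.003 0; -0.5 0 0 0 0.0045 0.003 0; -0.62 0 0 0 0.0045 0.003 0; -0.74 0 0 0 0.0045 0.003 0; -0.82 0 0 0 0.0045 0.003 0; -0.88 0 0 0 0.0045 0.003 0; -0.88 0 0 0 0.0045 0.003 0; -0.88 0 0 0 0.0045 0.003 0"
}}

```text
clock: 12.42
tcp_pos: [0.6245, 0.0593, 0.1284]
orientation: [0.666, -0.194, 0.498, 0.52]
wrist_force: [10.3, 1.8, 4.5]
finger_gap: 0.015
```

```bash
python3 st.py
```

```text
t 12.43 panel x,y,z 0.0043 -0.0022 0.0439 gap 0.015 F tool [-3.4 10.4 -3.1] Tq tool [ 6.76 -0.04  2.1 ] turn [-2.594e+00 -1.000e-03  3.000e-03] q [-0.25  0.57  0.04  1.22  0.5  -1.4 ]
```

Torque rose to 6.8 N m at turn -2.594, consistent with the off stop. I release, retract and look.

Call:
{"name": "drive_tool", "arguments": {
  "increments": "0 0 0 0 0 0 0; 0 0 0 0 0 0 1; 0 0 0 0 0 0 1; 0 0 0 0 0 0 1; 0 0 0 0 0 0 1; 0 0 0 -0.03 0 0 1; 0 0 0 -0.07 0 0 1; 0 0 0 -0.11 0 0 1; 0 0 0 -0.145 0 0 1; 0 0 0 -0.145 0 0 1"
}}

```text
clock: 13.68
tcp_pos: [0.6305, -0.0136, 0.2557]
orientation: [0.665, -0.201, 0.494, 0.523]
wrist_force: [0.9, -0.8, -0.3]
finger_gap: 0.0849
```

```bash
python3 st.py;python3 look.py m3
```

```text
t 13.68 panel x,y,z 0.0046 -0.0026 0.1908 gap 0.0849 F tool [-0.2  0.8  0.9] Tq tool [-0.03 -0.4  -0.02] turn [-2.61e+00 -6.00e-03 -2.00e-03] q [-0.36  0.56  0.33  1.58  0.47 -1.53]
```

View pics/m3.png

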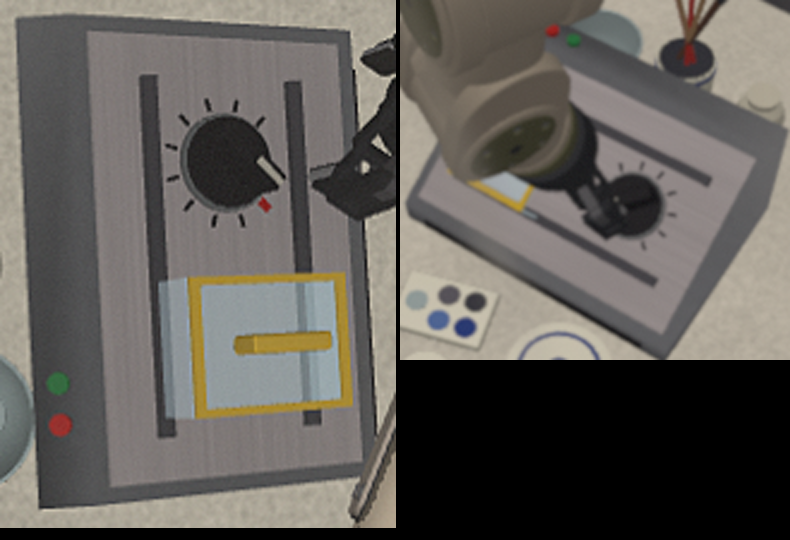

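```bash
python3 - <<'E'
from h import *
f=lambda q:((q-[200,130])*2.4).round(0).tolist()
for a in(120,130,140,150,160):
    c,s=np.cos(np.radians(a)),np.sin(np.radians(a))
    q=f(proj("top",world(p,panel([[.002+c*r,-.001+s*r,.05] for r in(.006,.032)])))); print(a,q,np.degrees(np.arctan2(q[1][1]-q[0][1],q[1][0]-q[0][0])).round(1),f(proj("top",world(p,panel([[.048*c,.048*s,0]])))))
m=cv2.imread("pics/m3.png")[120:240,200:330]
w=(m.min(2)>140).astype(np.uint8); w[:,110:]=0
n,l,st,c=cv2.connectedComponentsWithStats(w)
for i in range(1,n):
  if st[i,4]>60:
    y,x=np.where(l==i); v=cv2.fitLine(np.c_[x,y].astype(np.float32),cv2.DIST_L2,0,.01,.01).ravel(); print(st[i],c[i]+[200,120],np.degrees(np.arctan2(v[1],v[0])).round(1))
E
python3 - <<'E'
E
```

```text
120 [[256.0, 159.0], [274.0, 189.0]] 59.0 [[255.0, 216.0]]
130 [[257.0, 158.0], [279.0, 185.0]] 50.8 [[263.0, 210.0]]
140 [[258.0, 157.0], [283.0, 179.0]] 41.3 [[269.0, 202.0]]
150 [[259.0, 156.0], [286.0, 173.0]] 32.2 [[274.0, 193.0]]
160 [[259.0, 155.0], [289.0, 167.0]] 21.8 [[277.0, 184.0]]
```

```bash
python3 - <<'E'
from h import *
m=np.mean([eyes.read_camera("top").astype(float) for _ in range(3)],0)
def back(px,h): # pixel -> panel coords at height h
    from scipy.optimize import least_squares
    return least_squares(lambda v:(proj("top",world(p,panel([[v[0],v[1],h]])))[0]-px)*1,[0,0]).x
g=m.min(2)[190:212,304:322]; print(g.round(0).astype(int).tolist()[0:18])
ys,xs=np.mgrid[190:212,304:322]; w=np.clip(g-80,0,None); w[:, :]*=((xs<320)&(ys<208)&(ys>192))
P=np.array([back((x,y),.05) for x,y in zip(xs[w>0],ys[w>0])]); W=w[w>0]
k=np.hypot(P[:,0],P[:,1])<.036; P,W=P[k],W[k]; c=np.average(P,axis=0,weights=W); u,s,v=np.linalg.svd((P-c)*np.sqrt(W)[:,None]); 
print(c.round(4),s,np.degrees(np.arctan2(v[0][1],v[0][0])),len(W))
r=m[:,:,0]-m[:,:,1]; r=np.clip(r-30,0,None); sel=np.zeros_like(r); sel[205:222,300:320]=1; r*=sel; Y,X=np.nonzero(r)
q=back((np.average(X,weights=r[Y,X]),np.average(Y,weights=r[Y,X])),0); print("red",q,np.degrees(np.arctan2(q[1]+.001,q[0]-.0025)))
E
```

```text
[[38, 33, 36, 33, 34, 33, 22, 96, 121, 114, 114, 116, 116, 116, 120, 107, 47, 54], [36, 33, 34, 35, 35, 33, 28, 59, 124, 115, 116, 116, 116, 116, 119, 106, 47, 52], [35, 35, 37, 36, 34, 35, 32, 29, 122, 117, 115, 116, 115, 114, 117, 112, 49, 48], [35, 36, 32, 35, 34, 33, 31, 21, 101, 118, 114, 115, 117, 117, 117, 128, 52, 52], [36, 36, 31, 35, 36, 48, 27, 22, 79, 119, 117, 115, 116, 114, 115, 125, 48, 50], [36, 33, 29, 28, 82, 103, 36, 21, 52, 122, 119, 118, 117, 116, 117, 125, 48, 49], [38, 32, 27, 71, 140, 140, 85, 30, 30, 113, 121, 117, 118, 117, 114, 126, 53, 46], [37, 34, 28, 120, 137, 133, 138, 83, 26, 51, 111, 120, 119, 116, 116, 125, 68, 48], [35, 36, 27, 60, 123, 132, 132, 138, 82, 27, 51, 111, 123, 118, 117, 124, 66, 52], [35, 36, 36, 25, 56, 122, 132, 133, 139, 68, 16, 51, 113, 122, 116, 123, 65, 48], [35, 35, 38, 35, 23, 56, 122, 132, 133, 117, 57, 17, 53, 117, 120, 123, 74, 49], [34, 33, 36, 34, 35, 22, 63, 122, 132, 134, 117, 57, 16, 78, 115, 124, 86, 48], [32, 32, 35, 34, 37, 34, 25, 60, 122, 134, 134, 117, 58, 13, 75, 129, 88, 48], [34, 35, 31, 32, 34, 36, 32, 23, 61, 123, 134, 135, 120, 41, 12, 120, 87, 48], [31, 33, 34, 33, 30, 34, 34, 34, 26, 60, 122, 134, 135, 97, 48, 102, 85, 48], [33, 32, 36, 33, 33, 33, 35, 35, 32, 24, 61, 126, 133, 134, 106, 123, 92, 49], [32, 32, 36, 34, 30, 34, 33, 35, 36, 29, 22, 82, 124, 128, 118, 121, 106, 49], [34, 34, 35, 32, 35, 34, 34, 31, 34, 34, 29, 16, 92, 119, 118, 120, 105, 48]]
[-0.0166  0.0094] [0.46829636 0.42360081] 123.25300228067444 105
red [-0.03198601  0.03221002] 136.07983030354586
```

Pointer edge and red mark both come out at 136°, so the dial is at its off stop. Next, back to the handle.

```bash
python3 - <<'E'
from h import *
print(rel(tgt([0,.1395,.187])))
E
python3 st.py
```

```text
(array([ 2.6088e+00, -4.6000e-03,  5.0000e-04]), array([-0.0002,  0.1185, -0.0754]))
t 13.93 panel x,y,z 0.0048 -0.0008 0.1863 gap 0.0856 F tool [-0.5  0.4  0.3] Tq tool [-0.01 -0.38  0.01] turn [-2.609  0.005 -0.   ] q [-0.35  0.56  0.33  1.58  0.47 -1.53]
```

Call:
{"name": "drive_tool", "arguments": {
  "increments": "0.17 0 0 0 0.01 -0.007 1; 0.34 0 0 0 0.02 -0.014 1; 0.51 0 0 0 0.03 -0.02 1; 0.68 0 0 0 0.04 -0.026 1; 0.85 0 0 0 0.05 -0.032 1; 1.02 0 0 0 0.06 -0.038 1; 1.19 0 0 0 0.07 -0.045 1; 1.36 0 0 0 0.08 -0.052 1; 1.53 0 0 0 0.09 -0.058 1; 1.7 0 0 0 0.1 -0.064 1; 1.87 0 0 0 0.11 -0.07 1; 2.04 0 0 0 0.118 -0.075 1"
}}

```text
clock: 15.42
tcp_pos: [0.4893, -0.0264, 0.2503]
orientation: [0.515, 0.462, 0.706, -0.149]
wrist_force: [-0.3, -0.1, 0.8]
finger_gap: 0.0856
```

```bash
python3 - <<'E'
from h import *
print(rel(tgt([0,.1395,.187])))
print(rel(tgt([0,.1395,.0855])))
E
python3 st.py
```

```text
(array([ 0.5636, -0.0013,  0.0026]), array([-0.0001, -0.0004,  0.0001]))
(array([ 0.5636, -0.0013,  0.0026]), array([ 0.1014, -0.0002,  0.0003]))
t 15.43 panel x,y,z 0.0003 0.1392 0.1869 gap 0.0856 F tool [-0.8 -0.3 -0.3] Tq tool [ 0.01 -0.46 -0.02] turn [-0.564  0.001 -0.003] q [-0.47  0.32 -0.06  1.49  0.44  0.39]
```

Call:
{"name": "drive_tool", "arguments": {
  "increments": "0.17 0 0 0 0 0 1; 0.34 0 0 0 0 0 1; 0.5 0 0 0.02 0 0 1; 0.564 0 0 0.05 0 0 1; 0.564 0 0 0.08 0 0 1; 0.564 0 0 0.1 0 0 1; 0.564 0 0 0.1 0 0 1; 0.564 0 0 0.1 0 0 0.3; 0.564 0 0 0.1 0 0 0; 0.564 0 0 0.1 0 0 0; 0.564 0 0 0.1 0 0 0; 0.564 0 0 0.1 0 0 0",
  "newtons": 40
}}

```text
clock: 16.92
tcp_pos: [0.4865, 0.0222, 0.1648]
orientation: [0.369, 0.587, 0.636, -0.338]
wrist_force: [-0.4, -1.4, 4.2]
finger_gap: 0.013
```

```bash
python3 st.py
```

```text
t 16.93 panel x,y,z -0.0002 0.1382 0.0886 gap 0.013 F tool [-4.3 -0.6 -0.9] Tq tool [ 0.22 -0.42 -0.11] turn [-0.005 -0.001 -0.   ] q [-0.39  0.33 -0.25  1.24  0.46  1.04]
```

Call:
{"name": "drive_tool", "arguments": {
  "increments": "0 0 0 0 0.01 0 0; 0 0 0 0 0.025 0 0; 0 0 0 0 0.04 0 0; 0 0 0 0 0.055 0 0; 0 0 0 0 0.07 0 0; 0 0 0 0 0.085 0 0; 0 0 0 0 0.1 0 0; 0 0 0 0 0.115 0 0; 0 0 0 0 0.128 0 0; 0 0 0 0 0.136 0 0; 0 0 0 0 0.139 0 0; 0 0 0 0 0.139 0 0"
}}

```text
clock: 18.42
tcp_pos: [0.6252, 0.033, 0.1649]
orientation: [0.369, 0.586, 0.636, -0.339]
wrist_force: [-5.3, -10.2, 8.1]
finger_gap: 0.013
```

```bash
python3 st.py
```

```text
t 18.43 panel x,y,z -0.0003 -0.0009 0.0886 gap 0.013 F tool [-11.9  -6.1   4.4] Tq tool [ 0.13 -1.07 -1.12] turn [-0.004 -0.002 -0.002] q [-0.29  0.56  0.12  1.33  0.48  1.15]
```

Call:
{"name": "drive_tool", "arguments": {
  "increments": "0 0 0 0 0.002 0 0; 0 0 0 0 0.002 0 0; 0 0 0 0 0.002 0 0"
}}

```text
clock: 18.8
tcp_pos: [0.6253, 0.033, 0.1648]
orientation: [0.368, 0.586, 0.637, -0.34]
wrist_force: [-11.8, -10.6, 11.2]
finger_gap: 0.0134
```

```bash
python3 st.py
```

```text
t 18.8 panel x,y,z -0.0003 -0.001 0.0886 gap 0.0134 F tool [-14.5 -12.6   2.7] Tq tool [ 0.04 -1.09 -2.25] turn [-0.002 -0.002 -0.005] q [-0.29  0.56  0.12  1.34  0.48  1.15]
```

Pushing 2 mm further doubled the force with no motion, so the guard is on its closed stop. I release and retract.

Call:
{"name": "drive_tool", "arguments": {
  "increments": "0 0 0 0 0 0 0; 0 0 0 0 0 0 0.5; 0 0 0 0 0 0 1; 0 0 0 0 0 0 1; 0 0 0 0 0 0 1; 0 0 0 -0.03 0 0 1; 0 0 0 -0.07 0 0 1; 0 0 0 -0.12 0 0 1; 0 0 0 -0.16 0 0 1; 0 0 0 -0.16 0 0 1; 0 0 0 -0.16 0 0 1"
}}

```text
clock: 20.18
tcp_pos: [0.6332, -0.0452, 0.3024]
orientation: [0.368, 0.587, 0.637, -0.338]
wrist_force: [0.2, 0.1, 0.4]
finger_gap: 0.0849
```

```bash
python3 st.py; python3 look.py m4; python3 -c "
from h import *
for n in('top','side'):
  q=proj(n,world(p,panel([[.064,-.05,.06],[-.064,-.05,.06],[-.064,.05,.06],[.064,.05,.06]])))
  print(((q-[200,130])*2.4 if n=='top' else (q-[235,135])*2+[400,0]).round().tolist())"
```

```text
t 20.18 panel x,y,z 0.0004 -0.0028 0.247 gap 0.0849 F tool [-0.3  0.2 -0.3] Tq tool [-0.03 -0.41  0.01] turn [-0.005 -0.    -0.002] q [-0.4   0.59  0.5   1.74  0.46  1.03]
[[178.0, 81.0], [332.0, 87.0], [340.0, 218.0], [186.0, 220.0]]
[[689.0, 166.0], [630.0, 274.0], [551.0, 230.0], [607.0, 125.0]]
```

View pics/m4.png

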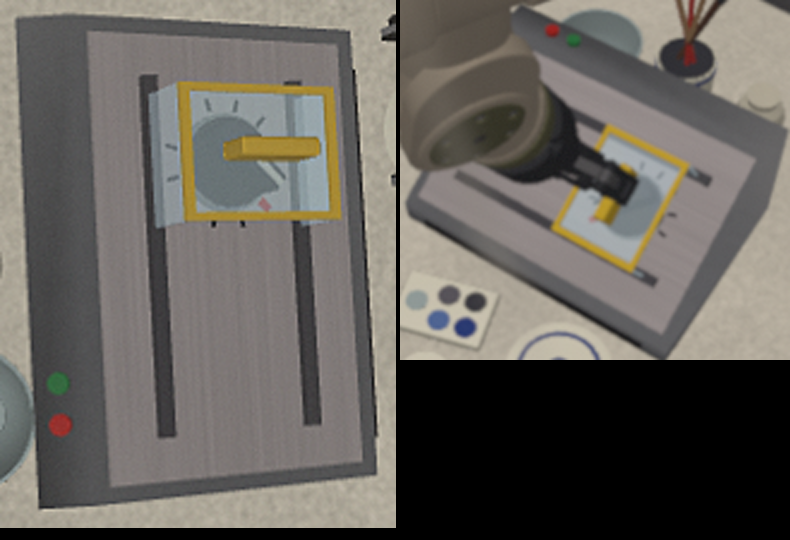

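The guard roof spans (178,83)–(341,219) in the left crop, matching the closed-guard prediction to within 1 mm. The pointer is still at the red mark and the gripper is clear.

```bash
python3 -c "
from workcell import job; print(job.hand_in())"
```

```text
the job is handed in; nothing more can be done
None
```

The kiln is switched off, and the job was handed in at about 20 s on the robot's clock. I slid the guard fully aside, turned the dial anticlockwise to its off stop, slid the guard fully back, then let go and backed off about 160 mm.

**Last checks:**
- **Dial:** the pointer edge and the red mark both measured about 136° in the top view. The wrist torque rose to 6.8 N m at the stop.
- **Guard:** it sat against its closed stop. Commanding 2 mm further doubled the force with no movement, and the roof's position in the picture matched the closed prediction to within a few pixels.
- **Robot:** the gripper was open and clear, with the wrist force at about zero.
- **Pottery and painting things:** the arm's path stayed clear of them, and those visible in my last close-up pictures looked unmoved. I took no final full-frame picture to check every one.

**Disagreements:** I had expected the dial stop at 150° from the "7 o'clock" description, but it stood at about 135°. The fingers therefore slipped about 14° on the bar while pressing it against the stop. I had also gripped the bar about 3 mm off its axis, which gave up to 18 N of side force until I corrected it partway through the turn.

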